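# Push the sweet box down the freshly varnished stock slide

### The job

On the shop counter a flat box of sweets stands at the open end of a wooden stock slide. Push it along the board, between the two guide rails, until it stands fully home and square against the end stop: the rails are freshly varnished and still wet, so neither the box nor the robot may touch them. Only push the box, never lift or tip it, and leave everything else on the counter where it stands.

Things in the scene. Friction and masses are not known exactly. Their poses are not given: they have to be found in the camera images.
- slide: Fixed light wooden board, 450 x 200 x 12 mm. Origin: its underside, on the lane's centre line. x points down the lane from the open end to the end stop (to the robot's left, within about 0.22 rad), y across, z up. Board from x = -240 to +210 mm; rails from x = -50 to +190 mm, free width between them 140 mm (y = -70 to +70). Before x = -50 mm the board is flat and open.
- rail_a: Guide rail on the slide's +y side: dark wooden strip 240 long x 12 wide x 24 mm tall, standing on the board (its top is 36 mm above the counter), its axes parallel to the slide's. Origin: centre of its underside, at slide x = +70, y = +76 mm. Wet varnish: not to be touched.
- rail_b: Guide rail on the slide's -y side, same as the other; origin at slide x = +70, y = -76 mm. Wet varnish: not to be touched.
- stop (a point): Middle of the end stop's face, at slide x = +190, y = 0 mm, at the top of the board (12 mm above the counter). The stop is a fixed wooden bar across the end of the lane, 40 mm tall above the board.
- carton: Loose box of sweets, cardboard, paler lid, brown band: 100 mm along its x, 108 along its y, 60 tall, 0.25 to 0.5 kg, on the board, too wide to grip. Origin: centre of its underside. Starts before the rails, x roughly down the lane (within 0.25 rad), up to 30 mm off the centre line. Home, its origin is at slide x = +140 mm. Dry friction: it stops when no longer pushed.
- tea_tin: Bystander: loose plain steel tin, 60 mm diameter, 70 mm tall, on the counter beside the rail on the slide's +y side. Origin: centre of its underside.
- mould: Bystander: loose wooden cake mould, 75 x 65 x 28 mm block with an 85 mm handle along its +x, on the counter beside the rail on the slide's -y side. Origin: underside, centre of the block.
- small_pack: Bystander: loose small paper-wrapped pack, 60 x 40 x 30 mm tall, on the counter beside the rail on the slide's +y side. Origin: centre of its underside.
- jar: Bystander: loose glass jar with a steel cap, 68 mm diameter, 95 mm tall, to the right of the slide or beyond its stop end. Origin: centre of its underside.
- cup: Bystander: loose white cup, 72 mm diameter, 75 mm tall, to the right of the slide or beyond its stop end. Origin: centre of its underside.
- bowl: Bystander: loose bowl, 110 mm diameter, 45 mm tall, to the right of the slide. Origin: centre of its underside.
- spoon: Bystander: loose steel spoon with a wooden handle, 170 mm long, lying along its x, to the right of the slide. Origin: its underside, near the middle.
Things that resemble listed ones, but are neither listed nor needed, are in the scene too. What is shaped like the carton but purple or yellow is not meant.

How it is judged:
By the outcome, as a careful person would: the job done as asked, in the order asked, and still so for the second after the job is handed in, with the robot touching nothing.
It also fails if it takes over 69 s, if anything falls off the work surface, if the arm or the gripper's body presses on something with over 40 N, if the wrist force passes 120 N, or if a joint passes its speed limit or range.

### The arm

A 7-joint arm with a two-finger parallel gripper is mounted at the origin on the work surface. World frame = base frame: x ahead of the robot, y to its left, z up, the work surface at z = 0. Lengths are in m, angles in degrees, forces in N, time in s.
With the tool pointing down it reaches from about 0.425 to 0.95 m from the base axis. Payload 16.7 kg.
Tool frame: the origin (TCP) lies between the finger pads; the fingertips stand 17 mm ahead of it and the grasp point (between the pads) lies 2 mm behind it; y points along the fingers, z is the direction in which the jaws open and shut, and the axes are right-handed (so a half turn about y gives the same grasp; the last joint's range is limited). The gripper opens to 94 mm and grips with 3 to 60 N. Pads are 16 mm wide; open, the fingers measure 119 mm over their backs; the gripper's body (75 mm by 177 mm) begins 78 mm behind the grasp point.
Start: joints at [-78.123, 24.414, 4.234, 92.017, -1.954, 63.644, -3.845], TCP at [0.236, 0.632, 0.222] pointing down, gripper open.
Joint ranges: [-163.25, 163.25], [-28.42, 122.38], [-70.27, 78.77], [12.13, 141.07], [-58.53, 238.53], [9.26, 117.41], [-156.51, 156.51]. Speed limits (degrees/s): [108.29, 108.29, 136.94, 136.94, 172.46, 172.46, 172.46].

### API

Orientations are given as a 3x3 rotation matrix whose columns are the frame's x, y, z axes.
In Python, from bench import bot, viewer, order, spotter gives the robot as it stands.
- The arm moves only by the shell command python3 -m inch 'ROWS'. ROWS is JSON, a list of rows, each a list of 5 numbers: the finger opening in mm, from 0 to 94, then the shift along the tool's x, y, z in units of 50 mm (1.0 is 50 mm), then the turn about the tool's y in units of 8 degrees (1.0 is 8 degrees). A call has 1 to 20 rows; each row is the pose to reach, as a shift and turn from the pose commanded when the call began, along the tool's axes at that moment; what a row does not reach only later rows make up. A row lasts 1/10 s, in which the tool goes at most 50 mm and 8.59 degrees, less where a joint would pass 70% of its speed; a pose out of reach is approached as far as the arm can. A call with a gripper value outside its range is refused whole. The fingers move at their own pace and stop on an object; the grip force is fixed at half the most. Time passes only in rows, so rows that repeat a pose let the fingers close. It gives the time, the measured TCP pose, the force and the opening at its end, in the units of the state.
- bot.get_state(): the state, without advancing time (a new reading comes with each control period).
- viewer.get_image(name): name is "side" or "top"; returns (picture, depth): 420x560x3 uint8, blue, green, red; 420x560 float32, m along the optical axis (not along the pixel's ray), 0 where there is no reading.
- viewer.get_calibration(name): a dict with "mtx" (3x3 intrinsics, pixels), "distortion" ([k1, k2, p1, p2, k3] as OpenCV has them; the pictures are not rectified), "extrinsics" (4x4, takes a point from camera to world coordinates). Camera axes: x right, y down, z forward; pixel columns grow to the right and rows downward; lengths in m; the calibration is good to about 2 mm. A picture is of the moment at which its call begins. get_calibration takes no time and is no camera call.
- order.job_done(): hands the job in, once; it reports no verdict.
Trained networks look in the newest picture that a camera, given by its name, has taken for a name from the list of things; names that differ only in an ending like _2 or _b are one class to them, and where a whole thing is asked for, a point or a joint stands for the part that bears it (a point fixed in the world has none). Each returns a list of dicts, best first, with "p" (0 to 1); they miss things now and then, are a little off and sometimes report something else, mostly with a low value. They report only what shows in the picture. A call takes as long as a camera call. They do not tell look-alikes from the thing itself.
- spotter.look_for(camera, query): "extent" ([centre column, centre row, width, height] in pixels, round what is visible of it).
- spotter.outline_of(camera, query): "mask" (420x560 bool, what is visible of it) and "extent" ([centre column, centre row, width, height] in pixels, round what is visible of it).
- spotter.pinpoint(camera, query): "xy" ([column, row] in pixels: a listed point, or the origin of a listed thing).
The state is a dict: "time_s": time; "qpos": joint angles; "joint_vel": joint speeds; "joint_torque": joint torques, N m; "tcp_pos": TCP position; "tcp_rot": TCP orientation; "force": force on the tool from outside, world axes, zero at the start; "wrist_torque": the same for the moment, N m; "opening": finger opening in m.
Only numpy, scipy, OpenCV 4.12 (cv2) and the standard library are available. Lean on these libraries where they do the work, as an engineer would, in place of code of your own. Each camera call takes 0.05 s, during which the arm holds its last target. There are 200 camera calls.

## Working session

There is one attempt and no reset: what is moved stays moved. The work goes in short steps, Python scripts to look and compute and a shell command to move; the robot and the scene stay as the last step left them, time stands still between calls to the robot, and variables do not carry over. Pictures are saved under pics/ and viewed, about 8 in all and at most 12, crops included, and the job is handed in when it is done.

```bash
mkdir -p pics; ls
python3 - <<'E'
from bench import bot, viewer
import cv2,numpy as np
s=bot.get_state();print({k:np.round(v,3).tolist() for k,v in s.items()})
for n in("top","side"):
    im,d=viewer.get_image(n);cv2.imwrite(f"pics/{n}0.png",im);np.save(f"pics/{n}0.npy",d)
    c=viewer.get_calibration(n);print(np.round(c["mtx"],1).tolist(),c["distortion"],np.round(c["extrinsics"],3).tolist())
E
```

```text
pics
{'time_s': 0.0, 'qpos': [-78.123, 24.451, 4.232, 92.053, -1.954, 63.643, -3.846], 'joint_vel': [-0.031, -0.046, 0.071, 0.084, -0.086, 0.157, -0.097], 'joint_torque': [-0.0, -93.581, 3.666, -45.418, -0.049, 0.02, 0.0], 'tcp_pos': [0.236, 0.632, 0.222], 'tcp_rot': [[0.937, -0.0, 0.349], [-0.349, -0.001, 0.937], [0.0, -1.0, -0.001]], 'force': [0.684, -0.541, 0.32], 'wrist_torque': [0.012, -0.002, -0.055], 'opening': 0.094}
[[384.6, 0.0, 280.3], [0.0, 384.6, 207.3], [0.0, 0.0, 1.0]] [-0.11035854  0.          0.          0.          0.        ] [[-0.044, -0.972, 0.229, 0.231], [-0.999, 0.042, -0.016, 0.009], [0.006, -0.229, -0.973, 1.046], [0.0, 0.0, 0.0, 1.0]]
[[437.4, 0.0, 283.6], [0.0, 437.4, 208.0], [0.0, 0.0, 1.0]] [-0.05228427  0.          0.          0.          0.        ] [[0.994, -0.086, 0.072, 0.355], [-0.112, -0.689, 0.716, -0.843], [-0.012, -0.719, -0.695, 0.862], [0.0, 0.0, 0.0, 1.0]]
```

View pics/top0.png

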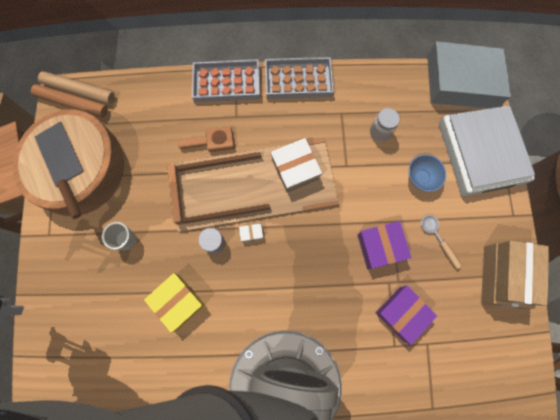

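View pics/side0.png

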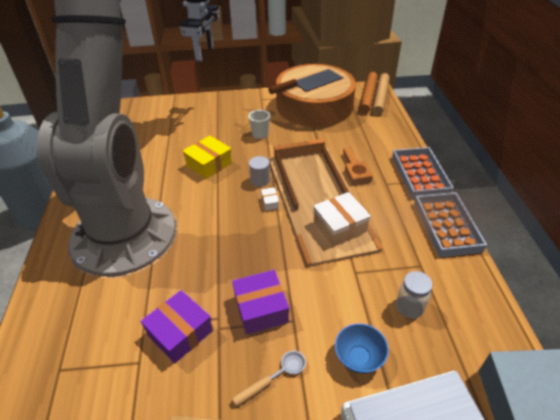

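The top view shows the slide with its stop at (175,193) and its open end at (336,200). The carton, white with a brown band, is at (297,163), offset towards slide −y and slightly yawed. The tin is at (210,240), the pack at (251,233) and the mould at (215,138). The side view agrees.

```bash
cat > h.py <<'E'
from bench import bot, viewer
import cv2,numpy as np
def cloud(n,d):
    c=viewer.get_calibration(n);v,u=np.mgrid[0:420,0:560]
    p=cv2.undistortPoints(np.stack([u,v],-1).reshape(-1,1,2).astype(float),np.array(c["mtx"]),np.array(c["distortion"])).reshape(420,560,2)
    P=np.dstack([p*d[...,None],d]); E=np.array(c["extrinsics"]); return P@E[:3,:3].T+E[:3,3]
def rect(pts):
    (c,s,a)=cv2.minAreaRect((pts*1000).astype(np.float32)); b=cv2.boxPoints((c,s,a))
    return np.round(c,1),np.round(s,1),round(a,1)
def carton(P,roi=None):
    """lid blob in the slide area"""
    m=(abs(P[...,2]-.072)<.007)
    if roi is not None: m&=roi(P)
    m=cv2.morphologyEx(m.astype(np.uint8),cv2.MORPH_OPEN,np.ones((3,3)))
    return m
E
python3 - <<'E'
from h import *
for n in("top","side"):
    d=np.load(f"pics/{n}0.npy");P=cloud(n,d)
    if n=="top":
        T=P
        for q in [(320,60),(297,163),(310,195),(230,187),(220,158),(220,213),(174,193),(210,240),(251,233),(220,138)]: print(q,np.round(P[q[1],q[0]],3))
    X,Y,Z=P[...,0],P[...,1],P[...,2]
    roi=(X>.42)&(X<.75)&(Y>-.2)&(Y<.35)
    for nm,lo,hi in(("lid",.066,.078),("rail",.030,.042),("stop",.047,.057)):
        m=(roi&(Z>lo)&(Z<hi)).astype(np.uint8)
        k,l,st,ce=cv2.connectedComponentsWithStats(m)
        for i in range(1,k):
            if st[i,4]>50: p=P[l==i]; print(n,nm,st[i].tolist(),rect(p[:,:2]),"z",np.round(np.median(p[:,2]),4))
E
```

```text
(320, 60) [ 0.927 -0.149  0.027]
(297, 163) [ 0.58  -0.057  0.072]
(310, 195) [ 0.506 -0.092  0.01 ]
(230, 187) [0.537 0.13  0.016]
(220, 158) [0.616 0.154 0.037]
(220, 213) [0.459 0.155 0.037]
(174, 193) [0.517 0.278 0.051]
(210, 240) [0.381 0.177 0.073]
(251, 233) [0.403 0.074 0.028]
(220, 138) [0.68  0.155 0.028]
top lid [271, 138, 51, 50, 1492] (array([582. , -54.5]), array([110.8, 102.8]), 21.0) z 0.0728
top rail [175, 152, 86, 64, 446] (array([590. , 186.3]), array([123.8, 277.5]), 36.6) z 0.036
top rail [176, 204, 94, 21, 427] (array([458.7, 148.6]), array([ 14.3, 254.8]), 7.5) z 0.0361
top stop [167, 164, 14, 59, 450] (array([519. , 278.2]), array([166.7,  21.8]), 7.8) z 0.0525
side lid [314, 193, 57, 39, 1211] (array([583.3, -55.2]), array([113.5, 103.7]), 21.2) z 0.0704
side rail [274, 144, 76, 62, 583] (array([535.5, 153.4]), array([165. , 249.1]), 7.7) z 0.0338
side rail [314, 215, 54, 26, 169] (array([572.5, -89.8]), array([ 74. , 141.3]), 71.3) z 0.036
side stop [274, 139, 51, 13, 209] (array([520.5, 275.6]), array([162.8,  26.3]), 8.5) z 0.0495
side stop [313, 210, 56, 27, 127] (array([569.2, -88.7]), array([ 72.9, 145.8]), 68.4) z 0.0515
```

```bash
python3 -m inch '[[70,0.6,0,-0.4,-0.2],[70,1.3,0,-0.9,-0.5],[70,2,0,-1.4,-0.7],[70,2.7,0,-2,-1],[70,3.4,0,-2.5,-1.2],[70,4.1,0,-3,-1.5],[70,4.8,0,-3.5,-1.7],[70,5.5,0,-4.1,-2],[70,6.2,0,-4.6,-2.2],[70,6.9,0,-5.1,-2.4],[70,7.6,0,-5.6,-2.6],[70,8.3,0,-6.2,-2.8],[70,9,0,-6.7,-3],[70,9.7,0,-7.2,-3.2],[70,10.4,0,-7.7,-3.5],[70,11.1,0,-8.2,-3.5],[70,11.8,0,-8.8,-3.5],[70,12.5,0,-9.3,-3.5],[70,12.9,0,-9.6,-3.5],[70,12.9,0,-9.6,-3.5]]'
```

```text
time_s: 2.1
tcp_pos: [0.6732, -0.047, 0.2218]
tcp_rot: [[0.992, -0.001, -0.127], [0.127, -0.002, 0.992], [-0.001, -1.0, -0.002]]
force: [-1.5, -0.3, -0.3]
opening: 0.0697
```

```bash
python3 -m inch '[[70,0,0.5,0,0],[70,0,1.1,0,0],[70,0,1.7,0,0],[70,0,2.3,0,0],[70,0,2.8,0,0],[70,0,3.1,0,0],[70,0,3.3,0,0],[70,0,3.3,0,0]]'; python3 -m inch '[[70,-0.1,0,0,0],[70,-0.2,0,0,0],[70,-0.25,0,0,0],[70,-0.3,0,0,0],[70,-0.35,0,0,0],[70,-0.4,0,0,0],[70,-0.45,0,0,0],[70,-0.5,0,0,0],[70,-0.55,0,0,0],[70,-0.6,0,0,0],[70,-0.65,0,0,0],[70,-0.7,0,0,0],[70,-0.75,0,0,0],[70,-0.8,0,0,0],[70,-0.85,0,0,0],[70,-0.9,0,0,0],[70,-0.9,0,0,0]]'
cat > m.py <<'E'
from h import *
import sys
A=np.radians(7.6);O=np.array([545,81.5]);R=np.array([[-np.sin(A),np.cos(A)],[-np.cos(A),-np.sin(A)]])
s=bot.get_state();t=s["tcp_pos"];print("t",s["time_s"],"tcp slide",np.round(R@(np.array(t[:2])*1000-O),1),"z",round(t[2],4),"f",np.round(s["force"],1))
for n in("top","side"):
    im,d=viewer.get_image(n);cv2.imwrite(f"pics/{n}{sys.argv[1]}.png",im);P=cloud(n,d)
    q=(P[...,:2]*1000-O)@R.T
    for nm,z,tol,lo in(("lid",.072 if n=="top" else .0705,.005,500),("rail",.036 if n=="top" else .034,.004,100),("stop",.052 if n=="top" else .050,.004,100)):
        m=((abs(P[...,2]-z)<tol)&(abs(q[...,1])<115)&(q[...,0]>-240)&(q[...,0]<215)).astype(np.uint8)
        k,l,st,ce=cv2.connectedComponentsWithStats(m)
        for i in range(1,k):
            if st[i,4]>lo: print(n,nm,st[i,4],*rect(q[l==i]))
E
python3 m.py 1
```

```text
time_s: 2.9
tcp_pos: [0.672, -0.0423, 0.0567]
tcp_rot: [[0.991, -0.001, -0.132], [0.132, -0.0, 0.991], [-0.001, -1.0, 0.0]]
force: [0.3, -0.6, 0.0]
opening: 0.0699
time_s: 4.6
tcp_pos: [0.6273, -0.0486, 0.0574]
tcp_rot: [[0.991, -0.001, -0.131], [0.131, 0.0, 0.991], [-0.001, -1.0, 0.0]]
force: [1.6, -1.0, 0.2]
opening: 0.0698
t 4.6 tcp slide [-139.8  -64.3] z 0.0574 f [ 1.6 -1.   0.2]
side lid 1256 [-136459.4   -6342.3] [114674.9 126463.2] 4.1
side rail 543 [69890.1  -650.6] [165055.4 250314.9] 89.8
side rail 114 [-159448.2   23774.4] [143607.9  73094. ] 52.0
side stop 225 [197317.5  -1392. ] [163639.5  26017.3] 89.9
```

```bash
sed -i 's/(pts\*1000)/(pts*K)/; s/def rect(pts)/def rect(pts,K=1)/' h.py; python3 -m inch '[[70,0.2,0,0,0],[70,0.5,0,0,0],[70,0.8,-0.3,0,0],[70,0.8,-1,0,0],[70,0.8,-1.7,0,0],[70,0.8,-2.3,0,0],[70,0.7,-2.4,-0.2,1],[70,0.4,-2.4,-0.5,2],[70,0.1,-2.4,-0.8,3],[70,-0.2,-2.4,-1.1,4],[70,-0.5,-2.4,-1.4,5],[70,-0.8,-2.4,-1.7,6],[70,-1.1,-2.4,-1.8,7],[70,-1.3,-2.4,-1.8,8],[70,-1.3,-2.4,-1.8,9],[70,-1.3,-2.4,-1.8,10],[70,-1.3,-2.4,-1.8,11],[70,-1.3,-2.4,-1.8,11.25],[70,-1.3,-2.4,-1.8,11.25],[70,-1.3,-2.4,-1.8,11.25]]'; python3 m.py 2
```

```text
time_s: 6.7
tcp_pos: [0.5754, -0.1461, 0.1773]
tcp_rot: [[0.133, -0.001, 0.991], [-0.991, -0.0, 0.133], [0.0, -1.0, -0.001]]
force: [-0.5, 0.1, 0.4]
opening: 0.0701
t 6.7 tcp slide [-2.296e+02 -1.000e-01] z 0.1773 f [-0.5  0.1  0.4]
top rail 275 [ 95.5 -72.7] [ 19. 189.] 89.8
top stop 377 [198.6  -6.5] [ 21.  154.3] 0.5
side lid 1072 [-133.    1.] [105.4 110.8] 4.5
side rail 118 [173.9 -49.1] [121.  64.] 50.6
side rail 263 [71.9 75.9] [ 57.1 249.7] 79.0
side rail 112 [-160.3   23.5] [142.9  72.8] 52.7
side stop 222 [196.3  -1. ] [164.   25.7] 89.9
```

View pics/side2.png

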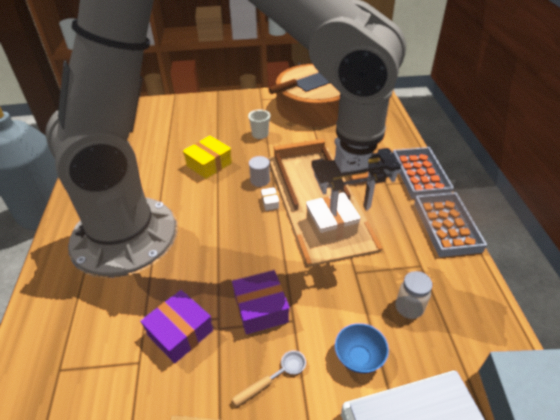

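The side view shows the carton at (332,214), clear of the gripper. It measures x −133, y +1 mm and 4.5° in the slide frame. I'll go down behind it and push.

```bash
python3 -m inch '[[70,0,0.5,0,0],[70,0,1.1,0,0],[70,0,1.7,0,0],[70,0,2.2,0,0],[70,0,2.4,0,0],[70,0,2.4,0,0]]'; python3 -m inch '[[70,-0.1,0,0,0],[70,-0.2,0,0,0],[70,-0.3,0,0,0],[70,-0.4,0,0,0],[70,-0.5,0,0,0],[70,-0.6,0,0,0],[70,-0.7,0,0,0],[70,-0.8,0,0,0],[70,-0.9,0,0,0],[70,-1.0,0,0,0],[70,-1.1,0,0,0],[70,-1.2,0,0,0],[70,-1.3,0,0,0],[70,-1.4,0,0,0],[70,-1.45,0,0,0],[70,-1.5,0,0,0],[70,-1.5,0,0,0]]'; python3 m.py 3
```

```text
time_s: 7.4
tcp_pos: [0.5746, -0.1464, 0.0567]
tcp_rot: [[0.132, -0.002, 0.991], [-0.991, 0.0, 0.132], [-0.0, -1.0, -0.002]]
force: [0.7, 0.7, 0.3]
opening: 0.0699
time_s: 9.1
tcp_pos: [0.5653, -0.0715, 0.0574]
tcp_rot: [[0.132, -0.0, 0.991], [-0.991, 0.0, 0.132], [-0.0, -1.0, -0.0]]
force: [-0.4, -0.7, -0.3]
opening: 0.0702
t 9.1 tcp slide [-1.543e+02  1.000e-01] z 0.0574 f [-0.4 -0.7 -0.3]
side rail 308 [69.2  9.3] [155.9 251.9] 86.9
side stop 207 [196.5   1.9] [157.4  27.3] 89.9
```

View pics/side3.png

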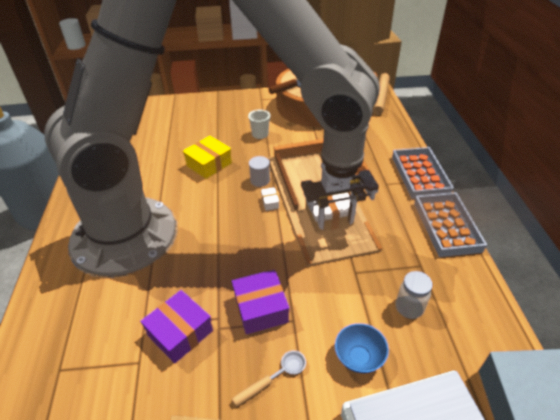

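The gripper at (340,200) stands right behind the carton, which is partly hidden. I'll use the lid points that still show to check the lateral position.

```bash
cat > e.py <<'E'
from h import *
A=np.radians(7.6);O=np.array([545,81.5]);R=np.array([[-np.sin(A),np.cos(A)],[-np.cos(A),-np.sin(A)]])
s=bot.get_state();x0=(R@(np.array(s["tcp_pos"][:2])*1000-O))[0]
for n in("side","top"):
    im,d=viewer.get_image(n);P=cloud(n,d);q=(P[...,:2]*1000-O)@R.T
    m=(abs(P[...,2]-.071)<.006)&(abs(q[...,1])<90)&(q[...,0]>x0+15)&(q[...,0]<x0+130)
    p=q[m]; print(n,len(p),"z",np.median(P[m][:,2]) if len(p) else None)
    for a in range(15,130,12):
        r=p[(p[:,0]>=x0+a)&(p[:,0]<x0+a+12)]
        if len(r)>3: print(" x",round(x0+a+6),"y",np.round([r[:,1].min(),r[:,1].max()],1),len(r))
    if len(p): print(" xmax",p[:,0].max().round(1))
E
python3 e.py
```

```text
side 325 z 0.07052020130774284
 x -134 y [-43.1  52. ] 101
 x -122 y [-47.   51.1] 91
 x -110 y [-53.6  45.1] 56
 x -98 y [-53.9  36.1] 17
 x -86 y [-57.6  37.9] 60
 xmax -79.8
top 0 z None
```

```bash
python3 -m inch '[[70,-0.06,0,0,0],[70,-0.16,0,0,0],[70,-0.28,0,0,0],[70,-0.4,0,0,0],[70,-0.52,0,0,0],[70,-0.64,0,0,0],[70,-0.76,0,0,0],[70,-0.88,0,0,0],[70,-1.0,0,0,0],[70,-1.12,0,0,0],[70,-1.24,0,0,0],[70,-1.36,0,0,0],[70,-1.48,0,0,0],[70,-1.6,0,0,0],[70,-1.72,0,0,0],[70,-1.84,0,0,0],[70,-1.96,0,0,0],[70,-2.05,0,0,0],[70,-2.1,0,0,0],[70,-2.1,0,0,0]]'; python3 m.py 4; python3 e.py
```

```text
time_s: 11.3
tcp_pos: [0.5515, 0.0327, 0.0574]
tcp_rot: [[0.132, -0.0, 0.991], [-0.991, 0.0, 0.132], [-0.0, -1.0, -0.0]]
force: [-0.0, -0.5, 0.4]
opening: 0.0699
t 11.3 tcp slide [-49.2   0. ] z 0.0574 f [-0.  -0.5  0.4]
side rail 293 [70.4 28.9] [110.3 245.5] 88.8
side stop 160 [195.3  25.4] [110.3  28.2] 88.3
side 348 z 0.07034949823750497
 x -29 y [-43.4  52.1] 80
 x -17 y [-47.7  52. ] 80
 x -5 y [-51.7  48.4] 74
 x 7 y [-56.3  44.6] 45
 x 19 y [-50.8  39.4] 14
 x 31 y [-57.3  37.7] 54
 xmax 38.3
top 0 z None
```

```bash
python3 -m inch '[[70,-0.06,0,0,0],[70,-0.16,0,0,0],[70,-0.28,0,0,0],[70,-0.4,0,0,0],[70,-0.52,0,0,0],[70,-0.64,0,0,0],[70,-0.76,0,0,0],[70,-0.88,0,0,0],[70,-1.0,0,0,0],[70,-1.12,0,0,0],[70,-1.24,0,0,0],[70,-1.36,0,0,0],[70,-1.48,0,0,0],[70,-1.6,0,0,0],[70,-1.72,0,0,0],[70,-1.84,0,0,0],[70,-1.96,0,0,0],[70,-2.08,0,0,0],[70,-2.2,0,0,0],[70,-2.3,0,0,0]]'; python3 m.py 5; python3 e.py
```

```text
time_s: 13.5
tcp_pos: [0.5364, 0.1467, 0.0575]
tcp_rot: [[0.132, -0.0, 0.991], [-0.991, 0.0, 0.132], [-0.0, -1.0, -0.0]]
force: [0.3, -4.7, 2.8]
opening: 0.07
t 13.5 tcp slide [65.8 -0.1] z 0.0575 f [ 0.3 -4.7  2.8]
top rail 133 [ -8.3 -74.3] [14.  83.3] 88.6
top rail 340 [52.4 77.3] [ 13.4 203.8] 89.6
side rail 244 [70.2 66.5] [ 34.4 250. ] 88.8
side rail 167 [ 42.8 -75.7] [ 13.4 193. ] 89.2
side 364 z 0.07057285785800554
 x 87 y [-40.3  51. ] 60
 x 99 y [-45.6  51.8] 71
 x 111 y [-49.8  50.8] 67
 x 123 y [-54.   51.6] 70
 x 135 y [-56.3  44.4] 35
 x 147 y [-55.2  -0.8] 8
 x 159 y [-56.9  39.8] 43
 x 171 y [-46.4  -5.9] 10
 xmax 170.2
top 159 z 0.07279809745004928
 x 111 y [-6.4 48.4] 43
 x 123 y [ 5.9 52.1] 73
 x 135 y [23.2 52.6] 42
 xmax 142.4
```

View pics/side5.png

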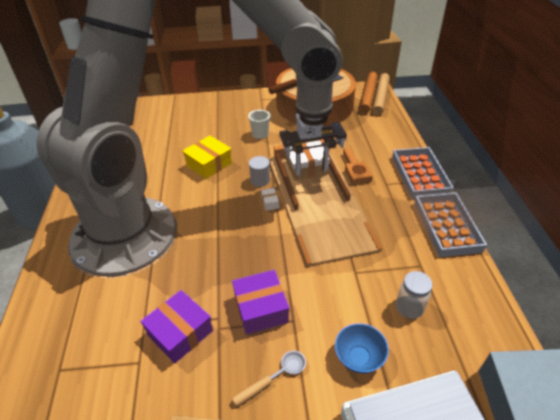

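Gripper at (313,140), with the carton centred about 1–3 cm short of the stop. From here I'll creep and watch the force.

```bash
python3 -m inch '[[70,-0.04,0,0,0],[70,-0.08,0,0,0],[70,-0.12,0,0,0],[70,-0.16,0,0,0],[70,-0.2,0,0,0],[70,-0.2,0,0,0]]'
```

```text
time_s: 14.3
tcp_pos: [0.5351, 0.1565, 0.0575]
tcp_rot: [[0.132, -0.0, 0.991], [-0.991, 0.0, 0.132], [-0.0, -1.0, -0.0]]
force: [-0.2, 0.1, 0.0]
opening: 0.0696
```

```bash
python3 -m inch '[[70,-0.02,0,0,0],[70,-0.04,0,0,0],[70,-0.06,0,0,0]]'
```

```text
time_s: 14.6
tcp_pos: [0.5348, 0.1589, 0.0575]
tcp_rot: [[0.131, 0.0, 0.991], [-0.991, -0.0, 0.131], [0.0, -1.0, 0.0]]
force: [0.7, -2.0, -0.0]
opening: 0.0705
```

```bash
python3 -m inch '[[70,-0.02,0,0,0],[70,-0.04,0,0,0],[70,-0.06,0,0,0]]'
```

```text
time_s: 14.9
tcp_pos: [0.5344, 0.1609, 0.0575]
tcp_rot: [[0.131, -0.0, 0.991], [-0.991, -0.001, 0.131], [0.001, -1.0, -0.0]]
force: [0.1, -11.2, 3.1]
opening: 0.0698
```

```bash
python3 -m inch '[[70,-0.02,0,0,0],[70,-0.04,0,0,0]]'
```

```text
time_s: 15.1
tcp_pos: [0.5342, 0.161, 0.0575]
tcp_rot: [[0.129, 0.0, 0.992], [-0.992, -0.003, 0.129], [0.003, -1.0, -0.0]]
force: [0.1, -21.9, 5.4]
opening: 0.0699
```

Contact with the stop: the force is up to 22 N and the advance has ceased at TCP slide x ≈ 80, as expected. I'll back off, lift and check.

```bash
python3 -m inch '[[70,0.05,0,0,0],[70,0.15,0,0,0],[70,0.4,0,0,0],[70,0.8,0,0,0],[70,1.2,-0.2,0,0],[70,1.6,-0.8,0,0],[70,2.2,-1.4,0,0],[70,3,-2,0,0],[70,3.8,-2.6,0,0],[70,4.6,-3,0,0],[70,5.4,-3,0,0],[70,6.2,-3,0,0],[70,7,-3,0,0],[70,7.4,-3,0,0],[70,7.4,-3,0,0],[70,7.4,-3,0,0]]'; python3 m.py 6
```

```text
time_s: 16.7
tcp_pos: [0.5822, -0.2037, 0.2079]
tcp_rot: [[0.13, -0.0, 0.992], [-0.992, 0.0, 0.13], [-0.0, -1.0, -0.0]]
force: [0.3, 0.3, 0.4]
opening: 0.0699
t 16.7 tcp slide [-287.6    0.9] z 0.2079 f [0.3 0.3 0.4]
top lid 904 [139.3 -15.3] [ 87.1 100.8] 89.7
top rail 272 [ 82.5 -75.5] [ 13.6 214.4] 89.5
top stop 125 [198.7 -49.1] [21.5 65.7] 0.6
side lid 782 [138.1  -3.1] [108.5 110.4] 0.1
side rail 239 [69.6 73. ] [ 31.2 249.9] 86.6
```

View pics/top6.png

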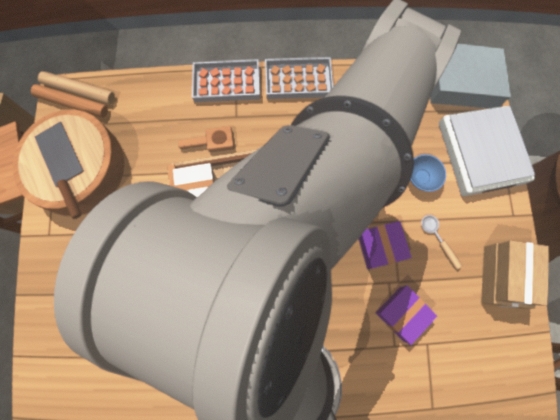

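Top view: the arm hides most of the lane, but the carton lid at (193,177) lies against the stop. One side view before handing in.

```bash
python3 -c "
import cv2;i=cv2.imread('pics/side6.png')[120:300,200:440];cv2.imwrite('pics/c6.png',cv2.resize(i,None,fx=3,fy=3,interpolation=2))"
```

```text
(no output)
```

View pics/c6.png

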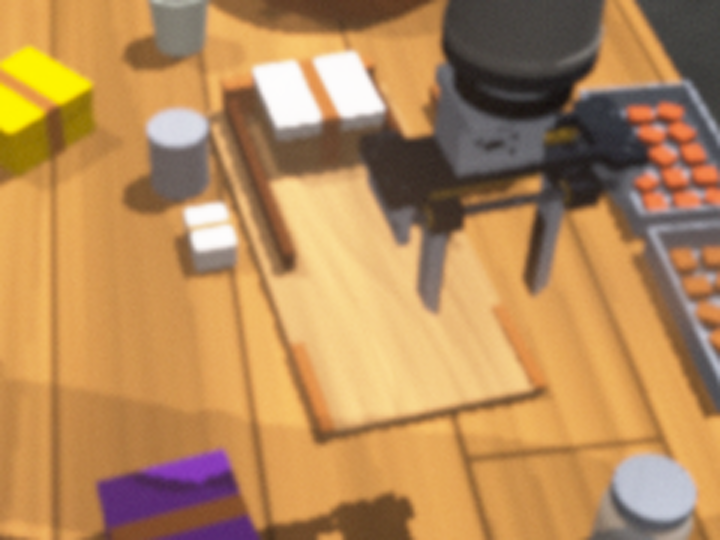

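The crop shows the carton square at the stop (crop 320,95) with gaps to the rails. The tin and pack are undisturbed and the gripper is clear of everything.

```bash
python3 -c "
from bench import order;print(order.job_done())"
```

```text
the job is handed in; nothing more can be done
None
```

The carton is home against the end stop, and I've handed the job in. I first nudged it sideways with the open fingers to centre it. Then I pushed it along the lane from behind until the force rose to about 22 N and it moved no further. After that I backed the gripper off and lifted it clear, at about 17 s of the 69 s allowed.

- **Position:** the side camera puts the carton at slide x = 138 mm (home is 140), y = −3 mm and yaw 0.1°. That is within the 2 mm camera calibration along the lane, and leaves about 13 mm of clearance to the nearer rail.
- **Top camera:** the arm hid part of the lid, so its y reading of −15 mm is not reliable. Its x reading (139 mm) and angle (square to within 0.5°) agree with the side camera.
- **Surroundings:** the fingertips were only about 2 mm above rail height, but stayed well inside the lane. In the last pictures the things beside the slide look unmoved; I judged that by eye, not by measurement. The job was handed in with no verdict reported.

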